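# Close up the bench machine and reset it

## Robot

A 6-joint arm with a two-finger parallel gripper is mounted at the origin on the work surface. World frame = base frame: x ahead of the robot, y to its left, z up, the work surface at z = 0. Lengths are in mm, angles in rad, forces in N, time in s.
With the tool pointing down it reaches from about 350 to 875 mm from the base axis. Payload 4.2 kg.
Tool frame: the origin (TCP) lies at the very end of the fingers, on their centre line; the grasp point (between the pads) lies 19 mm behind it; y points along the fingers, z is the direction in which the jaws open and shut, and the axes are right-handed (so a half turn about y gives the same grasp; the last joint's range is limited). The gripper opens to 85 mm and grips with 20 to 120 N. Pads are 22 mm wide; open, the fingers measure 114 mm over their backs; the gripper's body (76 mm by 85 mm) begins 54 mm behind the grasp point. The pads swing forward as they close: fully open they stand 13 mm farther back than shut.
Start: joints at [-1.044, 0.385, 0.008, 0, -1.194, -0.259], TCP at [165.398, -602.696, 231.312] pointing down, gripper open.
Joint ranges: [-3.14, 3.14], [-1.21, 2.06], [-1.07, 1.41], [-3.16, 2.05], [-2.99, -0.16], [-3.1, 3.1]. Speed limits (rad/s): [2.79, 2.79, 3.14, 3.14, 3.14, 3.14].

## Interface

Orientations are given as a unit quaternion [x, y, z, w].
In Python, from bench import arm gives the robot as it stands.
- The arm moves only by the shell command python3 -m creep 'ROWS'. ROWS is JSON, a list of rows, each an object with "delta_pos": the shift along the tool's x, y, z in mm, a list of three; "rot": the turn, a rotation vector about the tool's x, y, z in rad, a list of three; "jaw": the finger opening in mm, from 0 to 85.4. A call has exactly 10 rows; each row shifts and turns the commanded pose from where the row before left it, along the tool's axes as they then stand; what a row does not reach is not made up. A row lasts 1/12 s, in which the tool goes at most 41.7 mm and 7.16 degrees, less where a joint would pass 70% of its speed; a pose out of reach is approached as far as the arm can. A call is refused whole if a number of a shift passes 41.7 or a number of a turn 0.125, either way. A call with a gripper value outside its range is refused whole. The fingers move at their own pace and stop on an object; the grip force is fixed at half the most. Time passes only in rows, so rows that do not move let the fingers close, or fill a call up. It gives the time, the measured TCP pose, the force and the opening at its end, in the units of the state.
- arm.read_state(): the state, without advancing time (a new reading comes with each control period).
- arm.get_image(name): name is "side" or "top" or "wrist"; returns the picture (480x640x3 uint8, red, green, blue); there is no depth.
- arm.calibration(name): a dict with "intrinsics" (3x3 intrinsics, pixels), "R" (3x3) and "t" (3): a world point X has camera coordinates R X + t. Camera axes: x right, y down, z forward; pixel columns grow to the right and rows downward; lengths in mm; the calibration is good to about 2 mm. A picture is of the moment at which its call begins: read the wrist's pose just before it. calibration takes no time and is no camera call; for the wrist camera it gives the pose at the moment of the call.
- arm.job_done(): hands the job in, once; it reports no verdict.
Trained networks look in the newest picture that a camera, given by its name, has taken for a name from the list of things; names that differ only in an ending like _2 or _b are one class to them, and where a whole thing is asked for, a point or a joint stands for the part that bears it (a point fixed in the world has none). Each returns a list of dicts, best first, with "p" (0 to 1); they miss things now and then, are a little off and sometimes report something else, mostly with a low value. They report only what shows in the picture. A call takes as long as a camera call. They do not tell look-alikes from the thing itself.
- arm.find_in(camera, target): "location" ([column, row] in pixels, amid what is visible of it).
- arm.masks_of(camera, target): "pixels" (480x640 bool, what is visible of it) and "location" ([column, row] in pixels, amid what is visible of it).
The state is a dict: "clock": time; "joints": joint angles; "joint_vel": joint speeds; "joint_efforts": joint torques, N m; "position": TCP position; "ee_rot": TCP orientation; "contact_force": force on the tool from outside, world axes, zero at the start; "wrist_torque": the same for the moment, N m; "gripper_width": finger opening in mm.
Only numpy, scipy, OpenCV 4.12 (cv2) and the standard library are available. Lean on these libraries where they do the work, as an engineer would, in place of code of your own. Each camera call takes 0.05 s, during which the arm holds its last target. There are 200 camera calls.

## Task

Close up the blue bench machine. Draw its green cover out from under the low plywood shelf until it is clear, set it down flat on the bench and let go, then take it by its black handle and lay it inside the steel rim over the machine's open bay, either way round. Then press the black T-handled lock down and turn it a quarter turn clockwise until it catches with its tongue over the cover, and last press the red reset knob down and turn it a quarter turn clockwise until it catches; let everything go and leave the other things on the bench where they are.

Things in the scene. Friction and masses are not known exactly. Their poses are not given: they have to be found in the camera images.
- cover_mid (a point): Centre of the loose cover, 24 mm above its underside; x along its length towards the end without the lip, z up. Green plate 176 (x) x 100 (y) x 8 mm, about 0.35 kg, lying under the shelf with only its lip end (50 to 75 mm of it) sticking out in front.
- cover_handle (a point): Centre of the cover's black fin handle, 5 mm towards +x of the cover's middle and 28 mm above its underside; axes as cover_mid. The fin is 80 mm long (x), 14 mm thick (y) and rises from 8 to 48 mm above the underside.
- cover_lip (a point): Point in the upright steel lip at the cover's -x end, 84 mm from the middle, 34 mm above the underside, 8 mm below the lip's top. The lip is 8 mm thick (x), 70 mm wide (y), from 8 to 42 mm above the underside. Axes as cover_mid. Behind it (+x) 45 mm of plate lie bare up to the handle.
- cover: The same loose cover, origin at the middle of its underside, same axes as cover_mid.
- shelf_edge (a point): Middle of the front top edge of the low fixed plywood shelf, 74 mm above the bench; x points into the shelf (the cover comes out towards -x), z up. Board 200 wide, 170 deep, 12 mm thick, 62 mm free below, side cheeks 176 mm apart. The cover is clear when cover_mid is at x = -88 mm or less here. The bench straight in front of it is free.
- bay (a point): Centre of the blue machine's open bay, at deck level, 60 mm above the bench; x along the bay (about away from the robot), z up. A steel rim 5 mm high, 183 x 106 mm inside, locates the cover: 3 mm of play each side. The cover lies on the deck; fitted, cover_mid is 24 mm above this point.
- machine: The fixed blue machine, origin on the bench below the bay's centre, axes as bay. Beyond the bay's ends an upstand 50 mm above the deck stands at x = -111 to -103 mm, and the motor's end plate (60 mm above the deck) at x = 104 to 114 mm, the motor (80 mm) behind it: too close for fingers at the cover's lip.
- lock_grip (a point): Point to grip on the black lock, on its upright axis, 59 mm above the deck at rest, 95 mm from the bay's centre towards the bay's +y; moves with it. A bar 64 mm long (this point's x), 14 mm thick, reaching 13 mm above this point; under it a 56 mm disc, its top 21 mm below. The tongue points to +x here, 56 mm from the axis, below the disc.
- lock (a joint): Turn of the lock in rad, clockwise from above positive; 0 at the start (bar along the bay's x), stop at 1.57 (tongue towards the bay's -y, just over the cover). It will not turn unless pressed 9 mm or more, cannot rise between about 0.1 and 1.34 rad; beyond that it rises a little when let up and is caught.
- lock_press (a joint): How far the lock is pressed in m: 0 up (start), 0.010 bottom. Spring 2.4 N at 0 to 8.4 N at the bottom. Caught at the end of the turn it sits at about 0.006.
- reset_grip (a point): Point to grip on the red reset knob on its yellow housing, on its upright axis, 59 mm above the deck at rest, 95 mm from the bay's centre towards the bay's -y and 20 mm towards its -x. Bar, disc and mechanism as the lock's, without a tongue; x is the bar's length.
- reset (a joint): Turn of the reset knob in rad, as for the lock.
- reset_press (a joint): How far the reset knob is pressed in m, as for the lock; caught it sits at about 0.006.
- spray_can: Bystander: spray can, 52 mm diameter, 150 mm high, standing on the shelf; origin under its centre.
- paint_jar: Bystander: jar with red cap, 66 mm diameter, 80 mm high, standing on the shelf; origin under its centre.
- tape_roll: Bystander: orange tape roll, 76 mm diameter, 45 mm high, on the bench beside the way the cover comes out; origin under its centre.
- glue_bottle: Bystander: glue bottle, 56 mm diameter, 120 mm high, mid-bench; origin under its centre.
- cup: Bystander: white cup, 72 mm diameter, 80 mm high, mid-bench near the robot; origin under its centre.
- screwdriver: Bystander: green-handled screwdriver, 160 mm long, lying mid-bench.
Not all that is in view belongs to the job. Of the things that look like the cover, take the one that is farthest to the robot's right at the start.

How it is judged (in metres and radians):
On the way, in this order (a step that is already met when the one before it is completed fails the run):
1. the cover is drawn clear of the shelf, lies flat on the bench and is let go (x of cover_mid in the frame of shelf_edge below -0.08 m and height (world z) of cover_mid below 0.03 m and angle between cover_mid's own z axis and vertical below 0.1 rad and linear speed of cover below 0.02 m/s and contact force between the fingers and cover below 0.2 N), for 0.2 s.
2. the cover lies inside the rim over the bay, let go (x of cover_mid in the frame of bay between -0.007 and 0.007 m and y of cover_mid in the frame of bay between -0.007 and 0.007 m and z of cover_mid in the frame of bay between 0.021 and 0.027 m and angle between cover_mid's own z axis and vertical below 0.06 rad and linear speed of cover below 0.02 m/s and contact force between the fingers and cover below 0.2 N), for 0.2 s.
3. the lock has been pressed, turned and has caught (x of cover_mid in the frame of bay between -0.007 and 0.007 m and y of cover_mid in the frame of bay between -0.007 and 0.007 m and z of cover_mid in the frame of bay between 0.021 and 0.027 m and angle between cover_mid's own z axis and vertical below 0.06 rad and value of joint lock above 1.25 rad and value of joint lock_press between 0.0043 and 0.0077 m), for 0.2 s.
4. the reset knob has been pressed, turned and has caught (all of step 3 and value of joint reset above 1.25 rad and value of joint reset_press between 0.0043 and 0.0077 m), for 0.2 s.
At the end, for the whole second after the job is handed in: The cover lies flat on the deck inside the rim (centre within 7 mm of the bay's centre, height within 3 mm), still and released; lock and reset knob are both turned clockwise past 1.25 rad and caught (press 4.3 to 7.7 mm), at rest (all of step 4 and linear speed of cover below 0.02 m/s and contact force between the fingers and cover below 0.2 N and velocity of joint each of lock, reset below 0.05 rad/s); the robot touches nothing.
It fails at once if another thing on the bench or shelf (can, jar, tape, bottle, cup, screwdriver) is moved more than 30 mm (distance of any of spray_can, paint_jar, tape_roll, glue_bottle, cup, screwdriver from where it was at the start of the episode above 0.03 m).
It fails at once if the lock or the reset knob is forced round without being pressed down ((value of joint lock between 0.3 and 1.2 rad and value of joint lock_press below 0.0065 m) or (value of joint reset between 0.3 and 1.2 rad and value of joint reset_press below 0.0065 m)).
It also fails if it takes over 72 s, if anything falls off the work surface, if the arm or the gripper's body presses on something with over 40 N, if the wrist force passes 120 N, or if a joint passes its speed limit or range.

## Working session

There is one attempt and no reset: what is moved stays moved. The work goes in short steps, Python scripts to look and compute and a shell command to move; the robot and the scene stay as the last step left them, time stands still between calls to the robot, and variables do not carry over. Pictures are saved under pics/ and viewed, about 8 in all and at most 12, crops included, and the job is handed in when it is done.

```bash
mkdir -p pics; ls; python3 - <<'E'
from bench import arm
import cv2, numpy as np
s=arm.read_state(); print({k:np.round(v,3).tolist() for k,v in s.items()})
for n in ["side","top"]:
    im=arm.get_image(n); cv2.imwrite(f"pics/{n}0.png",im[:,:,::-1])
    c=arm.calibration(n); print(n,np.round(c["intrinsics"],1).tolist(),np.round(c["R"],3).tolist(),np.round(c["t"],1).tolist())
    for t in ["cover","cover_lip","cover_handle","bay","machine","shelf_edge","lock_grip","reset_grip","tape_roll","glue_bottle","cup","screwdriver","spray_can","paint_jar"]:
        print(n,t,[(np.round(d["location"]).tolist(),round(d["p"],2)) for d in arm.find_in(n,t)][:5])
E
```

```text
pics
{'clock': 0.0, 'joints': [-1.044, 0.386, 0.007, -0.001, -1.194, -0.259], 'joint_vel': [-0.001, 0.001, -0.001, 0.001, -0.002, -0.0], 'joint_efforts': [0.001, -39.229, 18.84, 4.186, -0.005, -0.0], 'position': [165.276, -602.163, 230.214], 'ee_rot': [-0.7, -0.094, 0.094, 0.702], 'contact_force': [-0.211, 0.111, -0.082], 'wrist_torque': [0.016, 0.083, -0.004], 'gripper_width': 85.498}
side [[540.5, 0.0, 320.4], [0.0, 540.5, 239.7], [0.0, 0.0, 1.0]] [[-0.992, -0.128, 0.006], [-0.102, 0.76, -0.642], [0.078, -0.638, -0.766]] [519.0, 104.1, 1157.7]
side cover [([256.0, 356.0], 0.84), ([294.0, 412.0], 0.64), ([236.0, 243.0], 0.64), ([419.0, 446.0], 0.59)]
side cover_lip [([253.0, 352.0], 0.72), ([420.0, 444.0], 0.69), ([299.0, 186.0], 0.23)]
side cover_handle [([258.0, 352.0], 0.85), ([419.0, 447.0], 0.85)]
side bay [([282.0, 175.0], 0.84)]
side machine [([283.0, 176.0], 0.74)]
side shelf_edge [([172.0, 360.0], 0.6)]
side lock_grip [([296.0, 185.0], 0.97), ([297.0, 411.0], 0.67), ([258.0, 353.0], 0.6)]
side reset_grip [([317.0, 128.0], 0.63)]
side tape_roll [([293.0, 411.0], 0.63)]
side 
[... 398 characters left out ...]
op cover [([240.0, 207.0], 0.65), ([454.0, 210.0], 0.63)]
top cover_lip [([237.0, 204.0], 0.89)]
top cover_handle [([179.0, 336.0], 0.75), ([235.0, 206.0], 0.67)]
top bay [([414.0, 189.0], 0.64)]
top machine [([325.0, 276.0], 0.72), ([411.0, 187.0], 0.7), ([238.0, 206.0], 0.63)]
top shelf_edge [([229.0, 160.0], 0.7)]
top lock_grip [([382.0, 203.0], 0.78)]
top reset_grip [([458.0, 209.0], 0.64), ([227.0, 160.0], 0.25)]
top tape_roll [([193.0, 245.0], 0.79)]
top glue_bottle [([321.0, 166.0], 0.64), ([380.0, 205.0], 0.32)]
top cup [([321.0, 277.0], 0.84)]
top screwdriver [([328.0, 235.0], 0.84)]
top spray_can [([240.0, 153.0], 0.66), ([411.0, 189.0], 0.2)]
top paint_jar [([203.0, 162.0], 0.57)]
```

```bash
python3 - <<'E'
import cv2,numpy as np
t=cv2.imread("pics/top0.png"); s=cv2.imread("pics/side0.png")
cv2.imwrite("pics/top0c.png",cv2.resize(t[110:380,140:500],None,fx=2.2,fy=2.2,interpolation=cv2.INTER_CUBIC))
E
```

```text
(no output)
```

View pics/top0c.png

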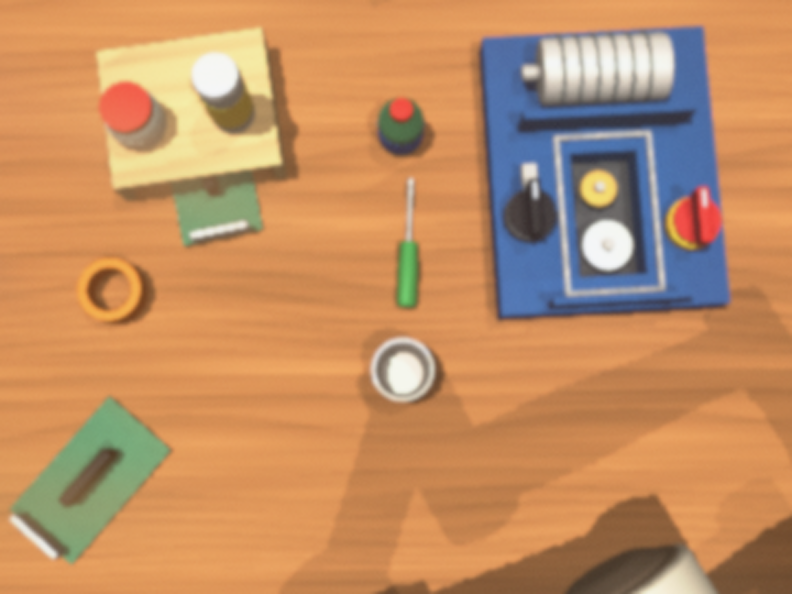

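View pics/side0.png

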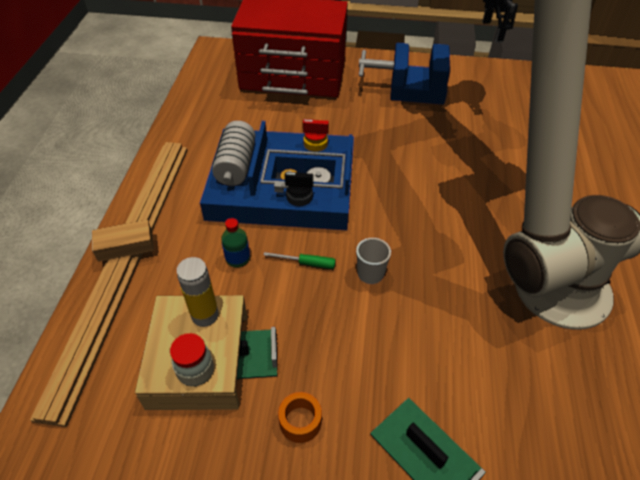

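```bash
cat > h.py <<'E'
from bench import arm
import numpy as np, cv2
from scipy.spatial.transform import Rotation as Ro
def p2w(c,px,z):
    px=np.atleast_2d(px).astype(float)
    R,t,K=[np.array(c[k],float) for k in("R","t","intrinsics")]
    d=np.c_[px,np.ones(len(px))]@np.linalg.inv(K).T@R
    o=-R.T@t
    return o+d*((z-o[2])/d[:,2])[:,None]
def w2p(c,X):
    R,t,K=[np.array(c[k],float) for k in("R","t","intrinsics")]
    q=(np.atleast_2d(X)@R.T+t)@K.T
    return q[:,:2]/q[:,2:]
def tool():
    s=arm.read_state(); return np.array(s["position"]),Ro.from_quat(s["ee_rot"]).as_matrix(),s
def delta(X,yawdir=None):
    """shift in tool axes to get TCP to X; rotvec to bring tool down with z (jaw axis) along yawdir (world xy angle, mod pi)"""
    p,R,s=tool()
    out=[np.round(R.T@(np.array(X)-p),1)]
    if yawdir is not None:
        best=None
        for a in (yawdir,yawdir+np.pi):
            z=np.array([np.cos(a),np.sin(a),0]);y=np.array([0,0,-1.]);x=np.cross(y,z)
            rv=Ro.from_matrix(R.T@np.c_[x,y,z]).as_rotvec()
            if best is None or np.linalg.norm(rv)<np.linalg.norm(best): best=rv
        out.append(np.round(best,3))
    return out
E
python3 - <<'E'
from h import *
c=arm.calibration("top")
f=lambda pts,z:p2w(c,np.array(pts)/2.2+[140,110],z)
np.set_printoptions(suppress=True,precision=1)
print("shelf",f([[113,188],[281,163],[262,29],[97,50]],74))
print("lip ends",f([[190,235],[247,226]],42))
print("plate corners",f([[187,244],[263,226]],8))
r=f([[556,134],[650,131],[664,290],[568,295]],65);print("rim",r,r.mean(0))
print("lock",f([[531,212]],60+72-10),"reset",f([[703,215]],125))
print("tape",f([[111,290]],45),"cup",f([[403,370]],80),"glue",f([[401,108]],120))
p,R,s=tool();print(R)
cw=arm.calibration("wrist");print(cw); 
Rw=np.array(cw["R"]);print("cam in tool",R.T@(-Rw.T@np.array(cw["t"])-p), Rw@R)
E
```

```text
shelf [[626.8 350.9  74. ]
 [654.8 154.   74. ]
 [819.5 177.   74. ]
 [795.1 373.6  74. ]]
lip ends [[575.5 265.5  42. ]
 [585.7 197.5  42. ]]
plate corners [[570.4 274.9   8. ]
 [591.8 182.    8. ]]
rim [[ 689.1 -173.3   65. ]
 [ 691.7 -286.1   65. ]
 [ 499.9 -294.3   65. ]
 [ 495.2 -181.3   65. ]] [ 594.  -233.8   65. ]
lock [[ 583.5 -133.4  122. ]] reset [[ 577.4 -327.7  125. ]]
tape [[509.8 357.5  45. ]] cup [[409.   13.4  80. ]] glue [[706.9  12.3 120. ]]
[[ 1.  -0.  -0.3]
 [ 0.3  0.   1. ]
 [-0.  -1.   0. ]]
{'intrinsics': array([[341.6,   0. , 322.7],
       [  0. , 341.6, 239.8],
       [  0. ,   0. ,   1. ]]), 'R': array([[-0.3,  1. ,  0. ],
       [ 0.9,  0.3,  0.3],
       [ 0.3,  0.1, -1. ]]), 't': array([624.3, -38.7, 380.6])}
cam in tool [ -77.9 -142.4    0.2] [[-0.  -0.   1. ]
 [ 1.  -0.3 -0. ]
 [ 0.3  1.   0. ]]
```

```bash
python3 - <<'E'
from h import *
print(delta([530,224,230],np.radians(8.5)))
E
```

```text
[array([570.4,   1.3, 700.7]), array([-0.   , -1.451,  0.   ])]
```

```bash
A='{"delta_pos":[23.8,0,29.2],"rot":[0,0,0],"jaw":85}'; true; python3 -m creep '[{"delta_pos":[23.8,0,29.2],"rot":[0,0,0],"jaw":85},{"delta_pos":[23.8,0,29.2],"rot":[0,0,0],"jaw":85},{"delta_pos":[23.8,0,29.2],"rot":[0,0,0],"jaw":85},{"delta_pos":[23.8,0,29.2],"rot":[0,0,0],"jaw":85},{"delta_pos":[23.8,0,29.2],"rot":[0,0,0],"jaw":85},{"delta_pos":[23.8,0,29.2],"rot":[0,0,0],"jaw":85},{"delta_pos":[23.8,0,29.2],"rot":[0,0,0],"jaw":85},{"delta_pos":[23.8,0,29.2],"rot":[0,0,0],"jaw":85},{"delta_pos":[23.8,0,29.2],"rot":[0,0,0],"jaw":85},{"delta_pos":[23.8,0,29.2],"rot":[0,0,0],"jaw":85}]' && python3 -m creep '[{"delta_pos":[23.8,0,29.2],"rot":[0,0,0],"jaw":85},{"delta_pos":[23.8,0,29.2],"rot":[0,0,0],"jaw":85},{"delta_pos":[23.8,0,29.2],"rot":[0,0,0],"jaw":85},{"delta_pos":[23.8,0,29.2],"rot":[0,0,0],"jaw":85},{"delta_pos":[23.8,0,29.2],"rot":[0,0,0],"jaw":85},{"delta_pos":[23.8,0,29.2],"rot":[0,0,0],"jaw":85},{"delta_pos":[23.8,0,29.2],"rot":[0,0,0],"jaw":85},{"delta_pos":[23.8,0,29.2],"rot":[0,0,0],"jaw":85},{"delta_pos":[23.8,0,29.2],"rot":[0,0,0],"jaw":85},{"delta_pos":[23.8,0,29.2],"rot":[0,0,0],"jaw":85}]'; python3 -c "
from h import *
print(arm.read_state()['joints'],delta([530,224,230],np.radians(8.5)))"
```

```text
clock: 2.33
position: [318.0, -256.5, 231.7]
ee_rot: [0.701, 0.095, -0.094, -0.701]
contact_force: [1.0, 0.7, -0.1]
gripper_width: 84.7
clock: 3.17
position: [470.3, 88.4, 231.7]
ee_rot: [-0.701, -0.095, 0.094, 0.701]
contact_force: [0.4, -0.5, 0.8]
gripper_width: 85.1
[ 5.26436808e-01  1.32663178e-01 -3.37587817e-01  1.47126061e-04
 -1.09958245e+00 -1.82874145e+00] [array([ 93.6,   1.8, 114.9]), array([ 1.000e-03, -1.451e+00,  1.000e-03])]
```

```bash
python3 -m creep '[{"delta_pos":[23.4,0,28.7],"rot":[0,0,0],"jaw":40},{"delta_pos":[23.4,0,28.7],"rot":[0,0,0],"jaw":40},{"delta_pos":[23.4,0,28.7],"rot":[0,0,0],"jaw":40},{"delta_pos":[23.4,1.8,28.7],"rot":[0,0,0],"jaw":40},{"delta_pos":[0,0,0],"rot":[0,-0.121,0],"jaw":40},{"delta_pos":[0,0,0],"rot":[0,-0.121,0],"jaw":40},{"delta_pos":[0,0,0],"rot":[0,-0.121,0],"jaw":40},{"delta_pos":[0,0,0],"rot":[0,-0.121,0],"jaw":40},{"delta_pos":[0,0,0],"rot":[0,-0.121,0],"jaw":40},{"delta_pos":[0,0,0],"rot":[0,-0.121,0],"jaw":40}]' && python3 -m creep '[{"delta_pos":[0,0,0],"rot":[0,-0.121,0],"jaw":40},{"delta_pos":[0,0,0],"rot":[0,-0.121,0],"jaw":40},{"delta_pos":[0,0,0],"rot":[0,-0.121,0],"jaw":40},{"delta_pos":[0,0,0],"rot":[0,-0.121,0],"jaw":40},{"delta_pos":[0,0,0],"rot":[0,-0.121,0],"jaw":40},{"delta_pos":[0,0,0],"rot":[0,-0.12,0],"jaw":40},{"delta_pos":[0,0,0],"rot":[0,0,0],"jaw":40},{"delta_pos":[0,0,0],"rot":[0,0,0],"jaw":40},{"delta_pos":[0,0,0],"rot":[0,0,0],"jaw":40},{"delta_pos":[0,0,0],"rot":[0,0,0],"jaw":40}]'; python3 - <<'E'
from h import *
c=arm.calibration("wrist")
im=arm.get_image("wrist"); cv2.imwrite("pics/w1.png",im[:,:,::-1]); np.save("cw1.npy",c,allow_pickle=True)
print(arm.read_state()['joints'].round(2),delta([530,224,230],np.radians(8.5)))
for t,z in [("cover_lip",34),("cover_handle",28)]:
  for d in arm.masks_of("wrist",t)[:3]:
    print(t,round(d["p"],2),np.round(d["location"]),p2w(c,d["location"],z).round(1),d["pixels"].sum())
E
```

```text
clock: 4.0
position: [529.8, 222.0, 229.5]
ee_rot: [0.621, 0.339, -0.339, -0.621]
contact_force: [0.9, 0.5, -0.1]
gripper_width: 40.4
clock: 4.83
position: [529.8, 221.9, 229.5]
ee_rot: [0.462, 0.535, -0.535, -0.462]
contact_force: [0.5, -0.4, -0.6]
gripper_width: 39.9
[ 0.68  0.3  -0.12  0.   -1.15 -0.53] [array([ 2. , -0.5, -0.5]), array([ 0.   , -0.002, -0.   ])]
cover_lip 0.82 [494. 337.] [[313.5 338.8  34. ]] 5851
cover_lip 0.67 [320. 336.] [[511.2 365.6  34. ]] 3583
cover_handle 0.75 [496. 337.] [[307.9 341.1  28. ]] 5564
cover_handle 0.61 [238. 211.] [[615.5 235.3  28. ]] 7125
```

View pics/w1.png

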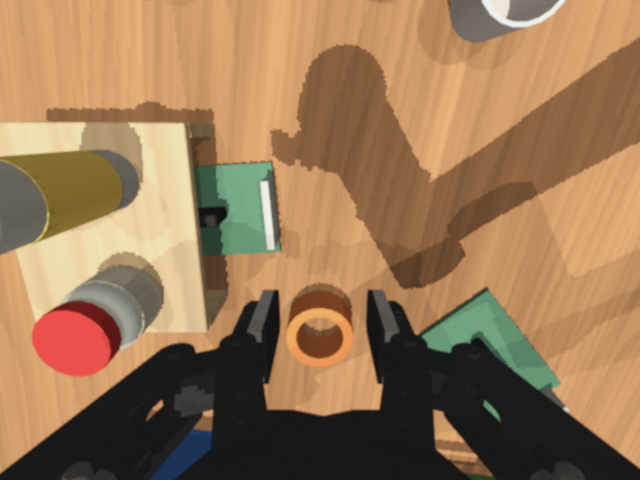

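```bash
python3 - <<'E'
from h import *
np.set_printoptions(suppress=True,precision=1)
c=np.load("cw1.npy",allow_pickle=True).item(); im=cv2.imread("pics/w1.png")
hsv=cv2.cvtColor(im,cv2.COLOR_BGR2HSV)
roi=np.zeros(im.shape[:2],bool);roi[150:270,190:300]=1
lip=roi&(hsv[...,1]<50)&(hsv[...,2]>150)
q=cv2.boxPoints(cv2.minAreaRect(np.argwhere(lip)[:,::-1].astype(np.float32)))
w=p2w(c,q,42);print("lip",q.tolist(),w,w.mean(0))
g=roi&(hsv[...,0]>55)&(hsv[...,0]<90)&(hsv[...,1]>60)
e=[]
for r in range(168,246):
    xs=np.where(g[r])[0]; e.append([xs.max()+.5,r])
e=p2w(c,np.array(e),8); v=np.polyfit(e[:,1],e[:,0],1);print("front edge slope",v, "yaw deg",-np.degrees(np.arctan(v[0])))
print(p2w(c,[[272,162],[280,250]],8))
s=p2w(c,[[188,123],[209,331]],74);print("shelf",s,s.mean(0))
E
```

```text
lip [[258.3658142089844, 180.29266357421875], [267.6950988769531, 179.25607299804688], [275.5243835449219, 249.71951293945312], [266.1950988769531, 250.756103515625]] [[595.  199.   42. ]
 [586.2 196.7  42. ]
 [571.3 266.9  42. ]
 [580.6 269.4  42. ]] [583.3 233.   42. ]
front edge slope [ -0.1 625.3] yaw deg 8.126277429447548
[[588.2 183.6   8. ]
 [569.4 279.    8. ]]
shelf [[651.3 155.4  74. ]
 [625.1 350.6  74. ]] [638.2 253.   74. ]
```

```bash
python3 -m creep '[{"delta_pos":[0,0,0],"rot":[0,-0.035,0],"jaw":40},{"delta_pos":[0,0,-18],"rot":[0,0,0],"jaw":40},{"delta_pos":[0,0,-18],"rot":[0,0,0],"jaw":40},{"delta_pos":[0,0,-18],"rot":[0,0,0],"jaw":40},{"delta_pos":[0,40,0],"rot":[0,0,0],"jaw":40},{"delta_pos":[0,40,0],"rot":[0,0,0],"jaw":40},{"delta_pos":[0,40,0],"rot":[0,0,0],"jaw":40},{"delta_pos":[0,0,0],"rot":[0,0,0],"jaw":40},{"delta_pos":[0,0,0],"rot":[0,0,0],"jaw":40},{"delta_pos":[0,0,0],"rot":[0,0,0],"jaw":40}]'; python3 - <<'E'
from h import *
c=arm.calibration("wrist")
im=arm.get_image("wrist"); cv2.imwrite("pics/w2.png",im[:,:,::-1]); 
p,R,s=tool(); print(delta([582.5,232.7,16],np.radians(10.5)))
hsv=cv2.cvtColor(cv2.cvtColor(im,cv2.COLOR_RGB2BGR),cv2.COLOR_BGR2HSV)
q=w2p(c,[[583,233,42]])[0];print(q,w2p(c,[p]))
E
```

```text
clock: 5.82
position: [584.6, 232.5, 112.0]
ee_rot: [0.453, 0.545, -0.543, -0.451]
contact_force: [-0.2, 0.1, 0.2]
gripper_width: 40.0
[array([ 0.1, 96.8,  2.9]), array([0.006, 0.   , 0.001])]
[324.37672387 254.71854333] [[320.66368644 306.47470977]]
```

View pics/w2.png

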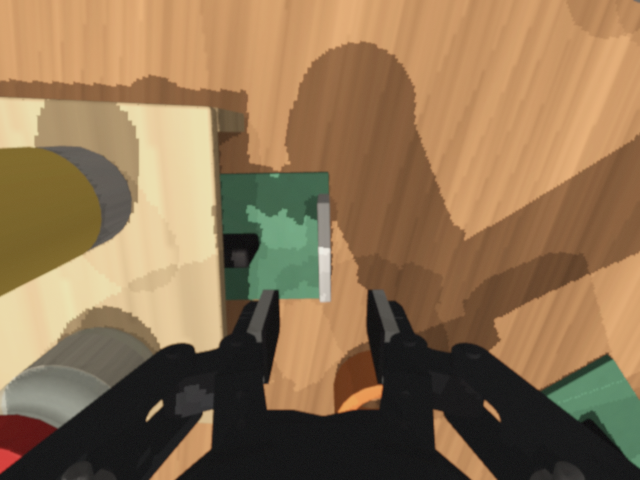

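```bash
python3 -m creep '[{"delta_pos":[0,20,2.5],"rot":[0,0,0],"jaw":40},{"delta_pos":[0,20,0],"rot":[0,0,0],"jaw":40},{"delta_pos":[0,20,0],"rot":[0,0,0],"jaw":40},{"delta_pos":[0,18,0],"rot":[0,0,0],"jaw":40},{"delta_pos":[0,18,0],"rot":[0,0,0],"jaw":40},{"delta_pos":[0,0,0],"rot":[0,0,0],"jaw":40},{"delta_pos":[0,0,0],"rot":[0,0,0],"jaw":0},{"delta_pos":[0,0,0],"rot":[0,0,0],"jaw":0},{"delta_pos":[0,0,0],"rot":[0,0,0],"jaw":0},{"delta_pos":[0,0,0],"rot":[0,0,0],"jaw":0}]'
```

```text
clock: 6.7
position: [582.5, 232.7, 16.5]
ee_rot: [0.453, 0.546, -0.542, -0.451]
contact_force: [0.7, 1.1, 6.4]
gripper_width: 7.1
```

```bash
python3 -m creep '[{"delta_pos":[0,0,6],"rot":[0,0,0],"jaw":0},{"delta_pos":[0,0,12],"rot":[0,0,0],"jaw":0},{"delta_pos":[0,0,16],"rot":[0,0,0],"jaw":0},{"delta_pos":[0,0,16],"rot":[0,0,0],"jaw":0},{"delta_pos":[0,0,16],"rot":[0,0,0],"jaw":0},{"delta_pos":[0,0,16],"rot":[0,0,0],"jaw":0},{"delta_pos":[0,0,16],"rot":[0,0,0],"jaw":0},{"delta_pos":[0,0,16],"rot":[0,0,0],"jaw":0},{"delta_pos":[0,0,16],"rot":[0,0,0],"jaw":0},{"delta_pos":[0,0,16],"rot":[0,0,0],"jaw":0}]'
python3 -m creep '[{"delta_pos":[0,0,14],"rot":[0,0,0],"jaw":0},{"delta_pos":[0,0,12],"rot":[0,0,0],"jaw":0},{"delta_pos":[0,0,10],"rot":[0,0,0],"jaw":0},{"delta_pos":[0,0,6],"rot":[0,0,0],"jaw":0},{"delta_pos":[0,0,0],"rot":[0,0,0],"jaw":0},{"delta_pos":[0,0,0],"rot":[0,0,0],"jaw":0},{"delta_pos":[0,0,0],"rot":[0,0,0],"jaw":40},{"delta_pos":[0,0,0],"rot":[0,0,0],"jaw":40},{"delta_pos":[0,0,0],"rot":[0,0,0],"jaw":40},{"delta_pos":[0,0,0],"rot":[0,0,0],"jaw":40}]'
```

```text
clock: 7.53
position: [440.8, 208.2, 16.4]
ee_rot: [0.453, 0.549, -0.54, -0.45]
contact_force: [6.8, 1.9, 6.7]
gripper_width: 7.0
clock: 8.37
position: [395.0, 196.5, 13.3]
ee_rot: [-0.452, -0.543, 0.544, 0.452]
contact_force: [-0.0, -0.6, -0.6]
gripper_width: 40.4
```

```bash
python3 -m creep '[{"delta_pos":[0,-15,0],"rot":[0,0,0],"jaw":40},{"delta_pos":[0,-30,0],"rot":[0,0,0],"jaw":40},{"delta_pos":[0,-35,0],"rot":[0,0,0],"jaw":40},{"delta_pos":[0,-35,0],"rot":[0,0,0],"jaw":40},{"delta_pos":[0,-35,-30],"rot":[0,0,0],"jaw":50},{"delta_pos":[0,0,-30],"rot":[0,0,0],"jaw":50},{"delta_pos":[0,0,-29],"rot":[0,0,0],"jaw":50},{"delta_pos":[0,0,0],"rot":[0,-0.122,0],"jaw":50},{"delta_pos":[0,0,0],"rot":[0,-0.121,0],"jaw":50},{"delta_pos":[0,0,0],"rot":[0,-0.121,0],"jaw":50}]'
python3 -m creep '[{"delta_pos":[0,0,0],"rot":[0,-0.121,0],"jaw":50},{"delta_pos":[0,0,0],"rot":[0,-0.121,0],"jaw":50},{"delta_pos":[0,0,0],"rot":[0,-0.121,0],"jaw":50},{"delta_pos":[0,0,0],"rot":[0,-0.121,0],"jaw":50},{"delta_pos":[0,0,0],"rot":[0,-0.121,0],"jaw":50},{"delta_pos":[0,0,0],"rot":[0,-0.121,0],"jaw":50},{"delta_pos":[0,0,0],"rot":[0,-0.121,0],"jaw":50},{"delta_pos":[0,0,0],"rot":[0,-0.121,0],"jaw":50},{"delta_pos":[0,0,0],"rot":[0,-0.121,0],"jaw":50},{"delta_pos":[0,0,0],"rot":[0,-0.121,0],"jaw":50}]'
python3 - <<'E'
from h import *
np.set_printoptions(suppress=True,precision=1)
c=arm.calibration("wrist"); np.save("cw3.npy",c,allow_pickle=True)
im=arm.get_image("wrist"); cv2.imwrite("pics/w3.png",im[:,:,::-1]); 
p,R,s=tool(); print(s["joints"],p,delta([482.5,213,150],np.radians(10.5)))
for cam,t,z in [("wrist","cover_lip",42),("wrist","cover_handle",48),("top","cover_handle",48),("top","cover_lip",42)]:
  if cam=="top" and t=="cover_handle": arm.get_image("top")
  for d in arm.masks_of(cam,t)[:3]:
    m=d["pixels"]; cc=arm.calibration(cam)
    q=cv2.boxPoints(cv2.minAreaRect(np.argwhere(m)[:,::-1].astype(np.float32)))
    print(cam,t,round(d["p"],2),np.round(d["location"]),p2w(cc,d["location"],z),m.sum(),q.tolist())
E
```

```text
clock: 9.2
position: [480.1, 212.1, 159.1]
ee_rot: [-0.345, -0.617, 0.618, 0.345]
contact_force: [0.4, 0.4, 0.7]
gripper_width: 49.9
clock: 10.03
position: [479.7, 212.2, 159.4]
ee_rot: [0.068, -0.704, 0.704, -0.067]
contact_force: [0.3, 0.5, 0.1]
gripper_width: 49.9
[ 0.7  0.3 -0.3 -0.  -1.   1. ] [479.7 212.2 159.4] [array([-2.9,  9.4, -0.2]), array([ 0. , -1.6,  0. ])]
wrist cover_lip 0.97 [103. 351.] [[335.3 385.   42. ]] 10437 [[-1.4146270751953125, 398.73175048828125], [154.07318115234375, 274.34149169921875], [208.12196350097656, 341.9024658203125], [52.6341552734375, 466.292724609375]]
wrist cover_lip 0.56 [318. 215.] [[493.1 218.8  42. ]] 23407 [[256.0, 115.0], [379.0, 115.0], [379.0, 327.0], [256.0, 327.0]]
wrist cover_handle 0.81 [104. 348.] [[344.8 380.3  48. ]] 10595 [[-1.6558055877685547, 398.0898742675781], [154.18853759765625, 274.1227722167969], [208.52102661132812, 342.4264831542969], [52.67668151855469, 466.3935852050781]]
wrist cover_handle 0.72 [319. 215.] [[495.1 218.6  48. ]] 23530 [[256.0, 114.0], [379.0, 114.0], [379.0, 328.0], [256.0, 328.0]]
top cover_handl
[... 171 characters left out ...]
34.0306396484375, 290.6608581542969]]
top cover_handle 0.63 [199. 314.] [[323. 331.  48.]] 686 [[142.63526916503906, 344.2588195800781], [189.43528747558594, 289.6588439941406], [218.1764678955078, 314.2941589355469], [171.37644958496094, 368.8941345214844]]
top cover_lip 0.75 [249. 267.] [[441.5 205.4  42. ]] 1504 [[222.06646728515625, 226.16261291503906], [259.2264099121094, 218.9914093017578], [271.6789245605469, 283.51812744140625], [234.51898193359375, 290.6893310546875]]
top cover_lip 0.66 [196. 309.] [[336.8 340.   42. ]] 742 [[141.35171508789062, 343.9792785644531], [189.9034423828125, 289.3586120605469], [218.082763671875, 314.4068908691406], [169.53103637695312, 369.0275573730469]]
```

View pics/w3.png

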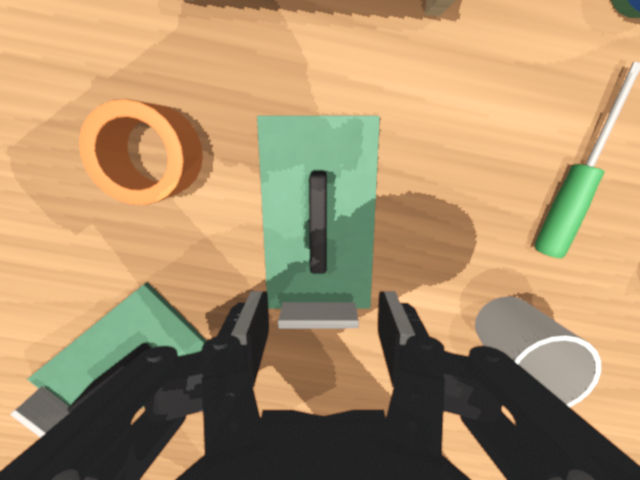

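```bash
python3 - <<'E'
from h import *
np.set_printoptions(suppress=True,precision=1)
c=np.load("cw3.npy",allow_pickle=True).item()
far=p2w(c,[[257.5,115.5],[379.5,115.5]],8); lip=p2w(c,[[278.5,323.5],[357.5,323]],42)
print(far,lip, far.mean(0),lip.mean(0))
f=far.mean(0)[:2];l=lip.mean(0)[:2]
u=(f-l)/np.linalg.norm(f-l);print("len",np.linalg.norm(f-l),"yaw",np.degrees(np.arctan2(u[1],u[0])), "edge yaw",np.degrees(np.arctan2(*(far[0]-far[1])[:2])),np.degrees(np.arctan2(*(lip[0]-lip[1])[:2])))
print("mid from lip",l+84*u,"from far",f-88*u)
fin=p2w(c,[[318.5,171],[318,262]],48);print("fin",fin)
h=(l+84*u+f-88*u)/2+5*u
print(h,delta([h[0],h[1],14],np.arctan2(u[1],u[0])+np.pi/2),tool()[0])
E
```

```text
[[556.7 281.3   8. ]
 [575.5 184.5   8. ]] [[391.9 234.5  42. ]
 [405.5 167.5  42. ]] [566.1 232.9   8. ] [398.7 201.   42. ]
len 170.4647384233107 yaw 10.784571001529708 edge yaw -11.008083980733948 -11.435851089920204
mid from lip [481.2 216.7] from far [479.7 216.4]
fin [[527.1 224.9  48. ]
 [456.8 211.9  48. ]]
[485.3 217.5] [array([ -6.1, 145.9,  -3.9]), array([-0., -0.,  0.])] [480.1 212.6 159.9]
```

```bash
python3 -m creep '[{"delta_pos":[-6,0,-4],"rot":[0,0,0],"jaw":50},{"delta_pos":[0,30,0],"rot":[0,0,0],"jaw":50},{"delta_pos":[0,35,0],"rot":[0,0,0],"jaw":50},{"delta_pos":[0,35,0],"rot":[0,0,0],"jaw":50},{"delta_pos":[0,25,0],"rot":[0,0,0],"jaw":50},{"delta_pos":[0,20,0],"rot":[0,0,0],"jaw":50},{"delta_pos":[0,0,0],"rot":[0,0,0],"jaw":0},{"delta_pos":[0,0,0],"rot":[0,0,0],"jaw":0},{"delta_pos":[0,0,0],"rot":[0,0,0],"jaw":0},{"delta_pos":[0,0,0],"rot":[0,0,0],"jaw":0}]'
python3 -m creep '[{"delta_pos":[0,-5,0],"rot":[0,0,0],"jaw":0},{"delta_pos":[0,-15,0],"rot":[0,0,0],"jaw":0},{"delta_pos":[0,-25,0],"rot":[0,0,0],"jaw":0},{"delta_pos":[0,-35,0],"rot":[0,0,0],"jaw":0},{"delta_pos":[0,-35,0],"rot":[0,0,0],"jaw":0},{"delta_pos":[0,-35,0],"rot":[0,0,0],"jaw":0},{"delta_pos":[0,-30,0],"rot":[0,0,0],"jaw":0},{"delta_pos":[0,-20,0],"rot":[0,0,0],"jaw":0},{"delta_pos":[0,0,0],"rot":[0,0,0],"jaw":0},{"delta_pos":[0,0,0],"rot":[0,0,0],"jaw":0}]'
python3 - <<'E'
from h import *
np.set_printoptions(suppress=True,precision=3)
p,R,s=tool(); print(s["joints"],s["wrist_torque"],delta([575,-234,p[2]],np.radians(92.4)))
E
```

```text
clock: 11.17
position: [486.3, 218.6, 16.5]
ee_rot: [-0.065, 0.705, -0.703, 0.067]
contact_force: [-0.2, 0.6, -4.0]
gripper_width: 13.1
clock: 12.0
position: [484.8, 217.8, 216.0]
ee_rot: [-0.065, 0.705, -0.703, 0.066]
contact_force: [-0.5, -0.5, -6.0]
gripper_width: 13.1
[ 0.727  0.237 -0.245 -0.001 -1.086  1.03 ] [-0.056  0.002 -0.033] [array([ -5.3,  -1.1, 460.7]), array([ 0.002,  0.144, -0.001])]
```

```bash
python3 -m creep '[{"delta_pos":[0,0,0],"rot":[0,0.072,0],"jaw":0},{"delta_pos":[0,0,0],"rot":[0,0.072,0],"jaw":0},{"delta_pos":[-11.1,0,20],"rot":[0,0,0],"jaw":0},{"delta_pos":[-11.1,0,40],"rot":[0,0,0],"jaw":0},{"delta_pos":[-11.1,0,40],"rot":[0,0,0],"jaw":0},{"delta_pos":[-11.1,0,40],"rot":[0,0,0],"jaw":0},{"delta_pos":[-11.1,0,40],"rot":[0,0,0],"jaw":0},{"delta_pos":[-11.1,0,40],"rot":[0,0,0],"jaw":0},{"delta_pos":[-11,0,40],"rot":[0,0,0],"jaw":0},{"delta_pos":[0,0,41],"rot":[0,0,0],"jaw":0}]'
python3 -m creep '[{"delta_pos":[0,0,0],"rot":[0,0,0],"jaw":0},{"delta_pos":[0,0,0],"rot":[0,0,0],"jaw":0},{"delta_pos":[0,0,0],"rot":[0,0,0],"jaw":0},{"delta_pos":[0,0,0],"rot":[0,0,0],"jaw":0},{"delta_pos":[0,0,0],"rot":[0,0,0],"jaw":0},{"delta_pos":[0,0,0],"rot":[0,0,0],"jaw":0},{"delta_pos":[0,0,0],"rot":[0,0,0],"jaw":0},{"delta_pos":[0,0,0],"rot":[0,0,0],"jaw":0},{"delta_pos":[0,0,0],"rot":[0,0,0],"jaw":0},{"delta_pos":[0,0,0],"rot":[0,0,0],"jaw":0}]'
python3 - <<'E'
from h import *
c=arm.calibration("wrist"); np.save("cw4.npy",c,allow_pickle=True)
im=arm.get_image("wrist"); cv2.imwrite("pics/w4.png",im[:,:,::-1]); 
p,R,s=tool(); np.save("p4.npy",np.c_[p,R]); print(p,delta([594,-234,p[2]],np.radians(92.4)))
E
```

```text
clock: 12.83
position: [575.6, -81.4, 211.7]
ee_rot: [-0.016, 0.707, -0.707, 0.013]
contact_force: [1.0, -0.4, -4.3]
gripper_width: 13.2
clock: 13.67
position: [575.6, -79.4, 215.2]
ee_rot: [-0.015, 0.707, -0.707, 0.015]
contact_force: [0.2, -0.2, -4.7]
gripper_width: 12.8
[575.63691661 -79.51749935 215.24219389] [array([-11.8,  -0. , 155.1]), array([ 0.   ,  0.001, -0.   ])]
```

View pics/w4.png

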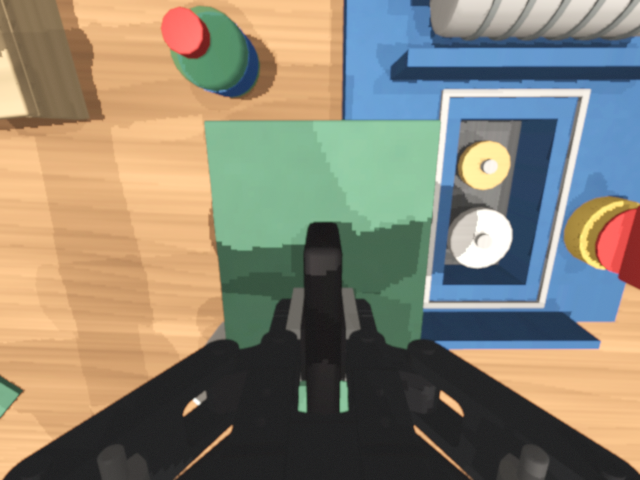

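```bash
python3 - <<'E'
from h import *
np.set_printoptions(suppress=True,precision=1)
c=np.load("cw4.npy",allow_pickle=True).item(); P=np.load("p4.npy"); p=P[:,0];R=P[:,1:]
im=cv2.imread("pics/w4.png"); hsv=cv2.cvtColor(im,cv2.COLOR_BGR2HSV)
rim=(hsv[...,1]<60)&(hsv[...,2]>150); rim[:,:405]=0; rim[:85]=0; rim[312:]=0
n,l,st,_=cv2.connectedComponentsWithStats(rim.astype(np.uint8)); 
print([s.tolist() for s in st[1:] if s[4]>200])
k=max(range(1,n),key=lambda i:st[i][2]*st[i][3]); m=l==k
# inner/outer edges
ys,xs=np.where(m)
top=[];bot=[];lef=[];rig=[]
for x in range(465,565,2):
    r=np.where(m[85:140,x])[0]; 
    if len(r): top.append([x,85+r.mean()])
for x in range(450,535,2):
    r=np.where(m[270:312,x])[0]
    if len(r): bot.append([x,270+r.mean()])
for y in range(110,295,3):
    r=np.where(m[y,540:600])[0]
    if len(r): rig.append([540+r.mean(),y])
    r=np.where(m[y,420:455])[0]
    if y>150 and len(r): lef.append([420+r.mean(),y])
def line(a):
    w=p2w(c,np.array(a),65)[:,:2]; vx,vy,x,y=cv2.fitLine(w.astype(np.float32),cv2.DIST_HUBER,0,.01,.01).ravel(); return np.array([x,y]),np.array([vx,vy])
L={k:line(v) for k,v in dict(top=top,bot=bot,lef=lef,rig=rig).items()}
for k,(a,b) in L.items(): print(k,a,b, np.degrees(np.arctan2(b[1],b[0]))%180)
def X(a,b):
    A=np.c_[L[a][1],-L[b][1]]; t=np.linalg.solve(A,L[b][0]-L[a][0]); return L[a][0]+t[0]*L[a][1]
C=[X("top","lef"),X("top","rig"),X("bot","rig"),X("bot","lef")]
print("corners",np.array(C),"mean",np.mean(C,0),[np.linalg.norm(C[i]-C[i-1]) for i in range(4)])
zt=p[2]-16.5+8
far=p2w(c,[[205,121],[441.5,121]],zt);print("cover far",far,far.mean(0),np.linalg.norm(far[0]-far[1]))
print("far in tool",(far-p)@R)
E
```

```text
[[423, 88, 168, 221, 4892], [450, 208, 63, 61, 2885]]
top [ 687.6 -214.9] [ 0. -1.] 92.45908
bot [ 500.1 -231.7] [ 0. -1.] 92.50169
lef [ 568.  -177.5] [1. 0.] 2.7185056
rig [ 592.2 -286.9] [1. 0.] 2.597095
corners [[ 685.8 -171.9]
 [ 690.5 -282.5]
 [ 502.7 -291. ]
 [ 497.9 -180.9]] mean [ 594.2 -231.6] [np.float32(188.1016), np.float32(110.63811), np.float32(188.01819), np.float32(110.23937)]
cover far [[ 654.4  -26.6  206.7]
 [ 658.6 -125.2  206.7]] [656.5 -75.9 206.7] 98.72836046798678
far in tool [[-80.9   8.5 -49.5]
 [-81.    8.5  49.2]]
```

```bash
python3 -m creep '[{"delta_pos":[-3.8,0,20],"rot":[0,0,0],"jaw":0},{"delta_pos":[-3.8,0,35],"rot":[0,0,0],"jaw":0},{"delta_pos":[-3.8,0,40],"rot":[0,0,0],"jaw":0},{"delta_pos":[-3.8,0,35],"rot":[0,0,0],"jaw":0},{"delta_pos":[-4,0,22.7],"rot":[0,0,0],"jaw":0},{"delta_pos":[0,20,0],"rot":[0,0,0],"jaw":0},{"delta_pos":[0,35,0],"rot":[0,0,0],"jaw":0},{"delta_pos":[0,35,0],"rot":[0,0,0],"jaw":0},{"delta_pos":[0,20,0],"rot":[0,0,0],"jaw":0},{"delta_pos":[0,10,0],"rot":[0,0,0],"jaw":0}]'
python3 -m creep '[{"delta_pos":[0,6,0],"rot":[0,0,0],"jaw":0},{"delta_pos":[0,0,0],"rot":[0,0,0],"jaw":0},{"delta_pos":[0,0,0],"rot":[0,0,0],"jaw":0},{"delta_pos":[0,0,0],"rot":[0,0,0],"jaw":0},{"delta_pos":[0,0,0],"rot":[0,0,0],"jaw":0},{"delta_pos":[0,0,0],"rot":[0,0,0],"jaw":0},{"delta_pos":[0,0,0],"rot":[0,0,0],"jaw":0},{"delta_pos":[0,0,0],"rot":[0,0,0],"jaw":0},{"delta_pos":[0,0,0],"rot":[0,0,0],"jaw":0},{"delta_pos":[0,0,0],"rot":[0,0,0],"jaw":0}]'
python3 - <<'E'
from h import *
c=arm.calibration("wrist"); np.save("cw5.npy",c,allow_pickle=True)
im=arm.get_image("wrist"); cv2.imwrite("pics/w5.png",im[:,:,::-1]); cv2.imwrite("pics/w5c.png",cv2.resize(np.ascontiguousarray(im[60:360,160:480,::-1]),None,fx=2,fy=2,interpolation=cv2.INTER_CUBIC))
p,R,s=tool(); np.save("p5.npy",np.c_[p,R]); print(p,delta([601.2,-231.3,88.5],np.radians(92.55)))
E
```

```text
clock: 14.55
position: [598.8, -231.1, 90.9]
ee_rot: [-0.017, 0.708, -0.706, 0.012]
contact_force: [-0.5, 0.1, -5.7]
gripper_width: 13.3
clock: 15.38
position: [601.3, -231.4, 89.2]
ee_rot: [0.015, -0.707, 0.707, -0.015]
contact_force: [-0.6, -0.6, -4.1]
gripper_width: 13.3
[ 601.24528091 -231.43020748   89.15891405] [array([ 0. ,  0.7, -0.1]), array([ 0.   , -0.002,  0.   ])]
```

View pics/w5c.png

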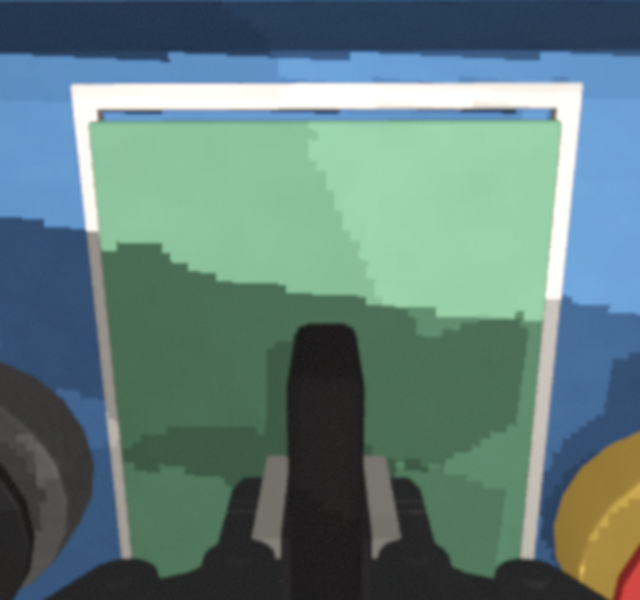

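```bash
python3 - <<'E'
from h import *
np.set_printoptions(suppress=True,precision=1)
c=np.load("cw5.npy",allow_pickle=True).item(); P=np.load("p5.npy"); p=P[:,0];R=P[:,1:]
f=lambda q,z:(p2w(c,np.array(q)/2+[160-.25,60-.25],z)-p)@R
print("cover far",f([[89.5,122],[561,122]],80.7))
ro=f([[71,85],[582,83.5]],65);print("rim outer far",ro,ro.mean(0))
print("rim inner far",f([[98,108],[556,108]],65))
print("rim outer sides at y=350 ",f([[93,350],[557,350]],65), "cover side at 350",f([[108,350],[535,350]],80.7))
E
```

```text
cover far [[-81.    8.5 -49.6]
 [-81.1   8.5  48.8]]
rim outer far [[-89.4  24.2 -58.1]
 [-89.7  24.2  57.8]] [-89.6  24.2  -0.2]
rim inner far [[-84.5  24.2 -52.5]
 [-84.5  24.2  52.4]]
rim outer sides at y=350  [[-26.6  24.2 -59.6]
 [-26.7  24.2  58.6]] cover side at 350 [[-31.3   8.5 -50.5]
 [-31.4   8.5  48. ]]
```

```bash
python3 -m creep '[{"delta_pos":[0,3,0],"rot":[0,0,0],"jaw":0},{"delta_pos":[0,3,0],"rot":[0,0,0],"jaw":0},{"delta_pos":[0,3,0],"rot":[0,0,0],"jaw":0},{"delta_pos":[0,2,0],"rot":[0,0,0],"jaw":0},{"delta_pos":[0,1,0],"rot":[0,0,0],"jaw":0},{"delta_pos":[0,1,0],"rot":[0,0,0],"jaw":0},{"delta_pos":[0,0,0],"rot":[0,0,0],"jaw":0},{"delta_pos":[0,0,0],"rot":[0,0,0],"jaw":0},{"delta_pos":[0,0,0],"rot":[0,0,0],"jaw":0},{"delta_pos":[0,0,0],"rot":[0,0,0],"jaw":0}]'
```

```text
clock: 16.27
position: [601.4, -231.5, 76.4]
ee_rot: [0.015, -0.707, 0.707, -0.015]
contact_force: [-1.1, 0.5, -0.8]
gripper_width: 13.5
```

```bash
python3 -m creep '[{"delta_pos":[0,0,0],"rot":[0,0,0],"jaw":40},{"delta_pos":[0,0,0],"rot":[0,0,0],"jaw":40},{"delta_pos":[0,0,0],"rot":[0,0,0],"jaw":40},{"delta_pos":[0,0,0],"rot":[0,0,0],"jaw":40},{"delta_pos":[0,-10,0],"rot":[0,0,0],"jaw":40},{"delta_pos":[0,-25,0],"rot":[0,0,0],"jaw":40},{"delta_pos":[0,-35,0],"rot":[0,0,0],"jaw":40},{"delta_pos":[0,-35,0],"rot":[0,0,0],"jaw":40},{"delta_pos":[0,-35,0],"rot":[0,0,0],"jaw":40},{"delta_pos":[0,-20,0],"rot":[0,0,0],"jaw":40}]'
python3 -m creep '[{"delta_pos":[4,0,-16],"rot":[0,0,0],"jaw":40},{"delta_pos":[4,0,-26],"rot":[0,0,0],"jaw":40},{"delta_pos":[4,0,-26],"rot":[0,0,0],"jaw":40},{"delta_pos":[0,0,-26],"rot":[0,0,0],"jaw":40},{"delta_pos":[0,0,0],"rot":[0,0,0],"jaw":40},{"delta_pos":[0,0,0],"rot":[0,0,0],"jaw":40},{"delta_pos":[0,0,0],"rot":[0,0,0],"jaw":40},{"delta_pos":[0,0,0],"rot":[0,0,0],"jaw":40},{"delta_pos":[0,0,0],"rot":[0,0,0],"jaw":40},{"delta_pos":[0,0,0],"rot":[0,0,0],"jaw":40}]'
python3 - <<'E'
from h import *
np.set_printoptions(suppress=True,precision=1)
c=arm.calibration("wrist"); np.save("cw6.npy",c,allow_pickle=True)
im=arm.get_image("wrist"); cv2.imwrite("pics/w6.png",im[:,:,::-1])
p,R,s=tool(); np.save("p6.npy",np.c_[p,R]); print(p,delta([590,-136.7,150],np.radians(92.55)))
g=np.array([[-11,-5,-20],[-11,-5,20],[0,0,0],[11,-5,20]])
print(w2p(c,p+g@R.T), w2p(c,[[590,-136.7,60+72],[578.4,-327.4,132]]))
E
```

```text
clock: 17.1
position: [602.7, -232.2, 242.4]
ee_rot: [0.012, -0.706, 0.708, -0.018]
contact_force: [1.1, 0.4, 0.8]
gripper_width: 39.9
clock: 17.93
position: [585.3, -138.8, 236.0]
ee_rot: [0.015, -0.707, 0.707, -0.014]
contact_force: [-0.8, 0.4, 0.9]
gripper_width: 39.8
[ 585.3 -138.7  236. ] [array([-4.8, 86. , -1.8]), array([-0., -0.,  0.])]
[[277.7 287.7]
 [368.2 287.7]
 [322.9 304.5]
 [366.3 331.1]] [[320.6 231.9]
 [568.1 256.3]]
```

View pics/w6.png

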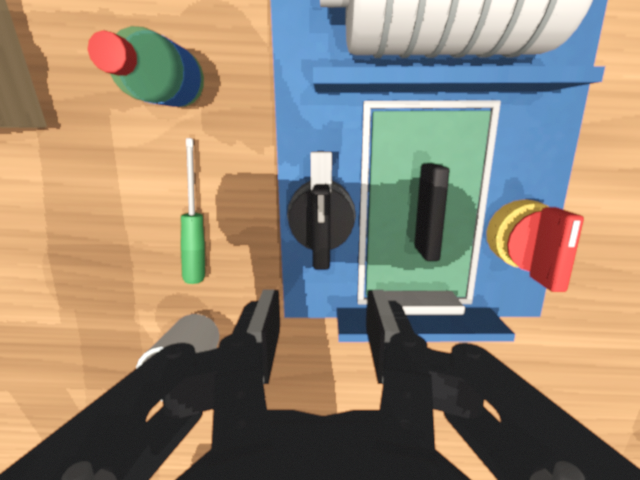

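```bash
python3 - <<'E'
from h import *
np.set_printoptions(suppress=True,precision=1,linewidth=150)
c=np.load("cw6.npy",allow_pickle=True).item()
u=np.array([np.cos(.0445),np.sin(.0445),0]);v=np.array([-u[1],u[0],0])
for n,X in [("lock",[590,-136.7,0]),("reset",[578.4,-327.4,0])]:
    for z in (132,106):
        pts=[np.array(X)+[0,0,z]+a*u*32+b*v*7 for a,b in((1,1),(1,-1),(-1,-1),(-1,1))]
        print(n,z,w2p(c,pts).tolist())
im=cv2.imread("pics/w6.png")
a=cv2.resize(im[140:300,270:370],(500,800))[:600*1]
b=cv2.resize(im[180:310,480:600],None,fx=3,fy=3); a=cv2.resize(im[140:290,270:370],None,fx=3.5,fy=3.5)
H=max(a.shape[0],b.shape[0]); o=np.zeros((H,a.shape[1]+b.shape[1],3),np.uint8); o[:a.shape[0],:a.shape[1]]=a;o[:b.shape[0],a.shape[1]:]=b
cv2.imwrite("pics/k6.png",o); print(o.shape,a.shape)
E
```

```text
lock 132 [[310.66697694587884, 189.38518649833256], [330.0330038378425, 189.3285052997866], [329.75536803104944, 271.23365860466316], [311.7997456585486, 271.2779262909614]]
lock 106 [[311.8001823694197, 184.07802967596797], [329.4004753820392, 184.0259905173012], [329.18861739061373, 259.31381045992396], [312.7610485855367, 259.35541422601864]]
reset 132 [[567.8839373296261, 215.70740466111175], [586.8391014641403, 215.65481351275656], [568.2560374278422, 293.96128588692574], [550.6541560021521, 294.0023724102677]]
reset 106 [[546.0256923898329, 208.15919008719334], [563.2859745805602, 208.11056238441768], [547.7932372022769, 280.3740522181602], [531.6622584189349, 280.41294298013094]]
(525, 710, 3) (525, 350, 3)
```

View pics/k6.png

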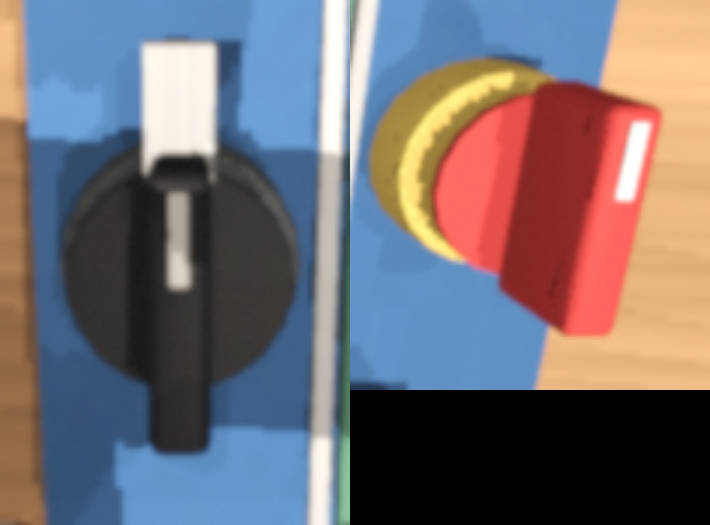

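```bash
python3 -m creep '[{"delta_pos":[-5.8,20,-1.5],"rot":[0,0,0],"jaw":40},{"delta_pos":[0,35,0],"rot":[0,0,0],"jaw":40},{"delta_pos":[0,35,0],"rot":[0,0,0],"jaw":40},{"delta_pos":[0,25,0],"rot":[0,0,0],"jaw":40},{"delta_pos":[0,12,0],"rot":[0,0,0],"jaw":40},{"delta_pos":[0,6,0],"rot":[0,0,0],"jaw":40},{"delta_pos":[0,0,0],"rot":[0,0,0],"jaw":0},{"delta_pos":[0,0,0],"rot":[0,0,0],"jaw":0},{"delta_pos":[0,0,0],"rot":[0,0,0],"jaw":0},{"delta_pos":[0,0,0],"rot":[0,0,0],"jaw":0}]'; python3 -m creep '[{"delta_pos":[0,2,0],"rot":[0,0,0],"jaw":0},{"delta_pos":[0,3,0],"rot":[0,0,0],"jaw":0},{"delta_pos":[0,3,0],"rot":[0,0,0],"jaw":0},{"delta_pos":[0,2,0],"rot":[0,0,0],"jaw":0},{"delta_pos":[0,1,0],"rot":[0,0,0],"jaw":0},{"delta_pos":[0,1,0],"rot":[0,0,0],"jaw":0},{"delta_pos":[0,0,0],"rot":[0,0,0],"jaw":0},{"delta_pos":[0,0,0],"rot":[0,0,0],"jaw":0},{"delta_pos":[0,0,0],"rot":[0,0,0],"jaw":0},{"delta_pos":[0,0,0],"rot":[0,0,0],"jaw":0}]'
```

```text
clock: 18.82
position: [591.8, -136.7, 104.2]
ee_rot: [0.014, -0.707, 0.707, -0.016]
contact_force: [0.3, -2.7, -2.6]
gripper_width: 12.8
clock: 19.65
position: [592.0, -136.8, 94.1]
ee_rot: [0.014, -0.706, 0.707, -0.016]
contact_force: [-2.8, -1.4, 12.6]
gripper_width: 13.1
```

```bash
python3 -m creep '[{"delta_pos":[0,2,0],"rot":[0,0,0],"jaw":0},{"delta_pos":[0,0,0],"rot":[0,0.04,0],"jaw":0},{"delta_pos":[0,0,0],"rot":[0,0.08,0],"jaw":0},{"delta_pos":[0,0,0],"rot":[0,0.09,0],"jaw":0},{"delta_pos":[0,0,0],"rot":[0,0.09,0],"jaw":0},{"delta_pos":[0,0,0],"rot":[0,0.09,0],"jaw":0},{"delta_pos":[0,0,0],"rot":[0,0.09,0],"jaw":0},{"delta_pos":[0,0,0],"rot":[0,0.09,0],"jaw":0},{"delta_pos":[0,0,0],"rot":[0,0.09,0],"jaw":0},{"delta_pos":[0,0,0],"rot":[0,0.09,0],"jaw":0}]'
```

```text
clock: 20.48
position: [592.0, -137.4, 94.0]
ee_rot: [-0.247, -0.662, 0.664, 0.244]
contact_force: [-6.2, -3.0, 19.9]
gripper_width: 13.2
```

```bash
python3 -c "
from h import *
p,R,s=tool();print(p,s['contact_force'],s['wrist_torque'],np.degrees(np.arctan2(R[1,2],R[0,2]))%360)"
```

```text
[ 591.95072271 -137.42494791   93.99488983] [-6.17373705 -2.98276656 19.92439331] [-0.85508016  1.95733549  0.03884377] 229.3091877614493
```

```bash
python3 -m creep '[{"delta_pos":[0,0,0],"rot":[0,0.09,0],"jaw":0},{"delta_pos":[0,0,0],"rot":[0,0.09,0],"jaw":0},{"delta_pos":[0,0,0],"rot":[0,0.09,0],"jaw":0},{"delta_pos":[0,0,0],"rot":[0,0.09,0],"jaw":0},{"delta_pos":[0,0,0],"rot":[0,0.09,0],"jaw":0},{"delta_pos":[0,0,0],"rot":[0,0.09,0],"jaw":0},{"delta_pos":[0,0,0],"rot":[0,0.09,0],"jaw":0},{"delta_pos":[0,0,0],"rot":[0,0.09,0],"jaw":0},{"delta_pos":[0,0,0],"rot":[0,0.08,0],"jaw":0},{"delta_pos":[0,0,0],"rot":[0,0.04,0],"jaw":0}]'; python3 -c "
from h import *
p,R,s=tool();print(p,s['contact_force'],s['wrist_torque'],np.degrees(np.arctan2(R[1,2],R[0,2]))%360)"
```

```text
clock: 21.32
position: [591.4, -137.8, 94.0]
ee_rot: [-0.496, -0.505, 0.506, 0.493]
contact_force: [-7.1, -3.5, 21.9]
gripper_width: 12.6
[ 591.35061429 -137.83227696   93.97942377] [-7.12765881 -3.46461049 21.93826844] [-1.13084907  2.32289466  0.38325688] 181.2703755322173
```

```bash
python3 -m creep '[{"delta_pos":[0,-3,0],"rot":[0,0,0],"jaw":0},{"delta_pos":[0,-3,0],"rot":[0,0,0],"jaw":0},{"delta_pos":[0,0,0],"rot":[0,0,0],"jaw":40},{"delta_pos":[0,0,0],"rot":[0,0,0],"jaw":40},{"delta_pos":[0,0,0],"rot":[0,0,0],"jaw":40},{"delta_pos":[0,-20,0],"rot":[0,0,0],"jaw":40},{"delta_pos":[0,-35,0],"rot":[0,0,0],"jaw":40},{"delta_pos":[0,-35,0],"rot":[0,0,0],"jaw":40},{"delta_pos":[0,-35,0],"rot":[0,-0.1,0],"jaw":40},{"delta_pos":[0,-15,0],"rot":[0,-0.12,0],"jaw":40}]'; python3 -m creep '[{"delta_pos":[0,0,0],"rot":[0,-0.124,0],"jaw":40},{"delta_pos":[0,0,0],"rot":[0,-0.124,0],"jaw":40},{"delta_pos":[0,0,0],"rot":[0,-0.124,0],"jaw":40},{"delta_pos":[0,0,0],"rot":[0,-0.124,0],"jaw":40},{"delta_pos":[0,0,0],"rot":[0,-0.124,0],"jaw":40},{"delta_pos":[0,0,0],"rot":[0,-0.124,0],"jaw":40},{"delta_pos":[0,0,0],"rot":[0,-0.124,0],"jaw":40},{"delta_pos":[0,0,0],"rot":[0,-0.124,0],"jaw":40},{"delta_pos":[0,0,0],"rot":[0,-0.124,0],"jaw":40},{"delta_pos":[0,0,0],"rot":[0,-0.124,0],"jaw":40}]'; python3 - <<'E'
from h import *
p,R,s=tool(); print(p,delta([579,-327,160],np.radians(92.5)),s["joints"])
E
```

```text
clock: 22.15
position: [593.1, -136.1, 240.0]
ee_rot: [0.436, 0.56, -0.557, -0.432]
contact_force: [0.8, -0.2, 0.6]
gripper_width: 39.9
clock: 22.98
position: [591.0, -135.6, 234.1]
ee_rot: [0.028, 0.707, -0.706, -0.029]
contact_force: [0.4, -0.0, -0.6]
gripper_width: 39.7
[ 590.97981874 -135.60714216  234.07680231] [array([ -3.7,  73.9, 191.8]), array([ 0.001, -0.125,  0.001])] [ 4.06905504e-02  3.51897000e-01 -3.45208367e-02 -9.58257134e-04
 -1.18564137e+00  1.44902660e+00]
```

```bash
python3 -m creep '[{"delta_pos":[0,0,0],"rot":[0,-0.124,0],"jaw":40},{"delta_pos":[3.4,0,20],"rot":[0,0,0],"jaw":40},{"delta_pos":[3.4,0,40],"rot":[0,0,0],"jaw":40},{"delta_pos":[3.4,0,40],"rot":[0,0,0],"jaw":40},{"delta_pos":[3.4,0,40],"rot":[0,0,0],"jaw":40},{"delta_pos":[3.4,0,35],"rot":[0,0,0],"jaw":40},{"delta_pos":[3.4,0,15.7],"rot":[0,0,0],"jaw":40},{"delta_pos":[0,0,0],"rot":[0,0,0],"jaw":40},{"delta_pos":[0,0,0],"rot":[0,0,0],"jaw":40},{"delta_pos":[0,0,0],"rot":[0,0,0],"jaw":40}]'; python3 - <<'E'
from h import *
np.set_printoptions(suppress=True,precision=1)
c=arm.calibration("wrist"); np.save("cw7.npy",c,allow_pickle=True)
im=arm.get_image("wrist"); cv2.imwrite("pics/w7.png",im[:,:,::-1])
p,R,s=tool(); print(p,delta([579,-327,103],np.radians(92.5)))
u=np.array([np.cos(.0445),np.sin(.0445),0]);v=np.array([-u[1],u[0],0])
for z in (132,98):print(z,w2p(c,[np.array([579,-327,z])+a*u*32+b*v*7 for a,b in((1,1),(1,-1),(-1,-1),(-1,1))]).tolist())
E
```

```text
clock: 23.82
position: [577.7, -326.6, 234.6]
ee_rot: [-0.013, 0.707, -0.707, 0.013]
contact_force: [-0.1, -0.4, 0.6]
gripper_width: 40.1
[ 577.9 -326.2  234.9] [array([ -1.1, 131.9,   0.9]), array([ 0., -0.,  0.])]
132 [[313.92595403673494, 194.52807801249875], [333.32048053528274, 194.39496459172082], [333.1436092948703, 276.03281651132113], [315.16493091476127, 276.13873004649264]]
98 [[315.02918776911184, 187.15573076247478], [332.1716709968886, 187.03657001610708], [332.0887773135737, 260.2899175203355], [316.0618797305364, 260.3873395254161]]
```

View pics/w7.png

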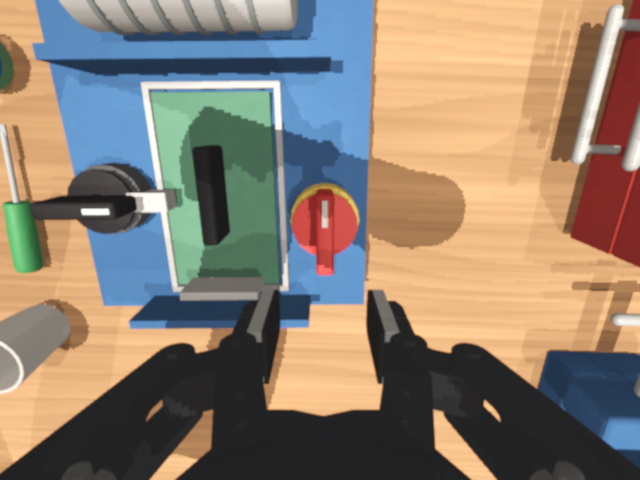

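```bash
python3 -m creep '[{"delta_pos":[-1.5,20,1.2],"rot":[0,0,0],"jaw":40},{"delta_pos":[0,35,0],"rot":[0,0,0],"jaw":40},{"delta_pos":[0,35,0],"rot":[0,0,0],"jaw":40},{"delta_pos":[0,25,0],"rot":[0,0,0],"jaw":40},{"delta_pos":[0,11,0],"rot":[0,0,0],"jaw":40},{"delta_pos":[0,5,0],"rot":[0,0,0],"jaw":40},{"delta_pos":[0,0,0],"rot":[0,0,0],"jaw":0},{"delta_pos":[0,0,0],"rot":[0,0,0],"jaw":0},{"delta_pos":[0,0,0],"rot":[0,0,0],"jaw":0},{"delta_pos":[0,0,0],"rot":[0,0,0],"jaw":0}]'; python3 -m creep '[{"delta_pos":[0,2,0],"rot":[0,0,0],"jaw":0},{"delta_pos":[0,3,0],"rot":[0,0,0],"jaw":0},{"delta_pos":[0,3,0],"rot":[0,0,0],"jaw":0},{"delta_pos":[0,2,0],"rot":[0,0,0],"jaw":0},{"delta_pos":[0,2,0],"rot":[0,0,0],"jaw":0},{"delta_pos":[0,2,0],"rot":[0,0,0],"jaw":0},{"delta_pos":[0,0,0],"rot":[0,0,0],"jaw":0},{"delta_pos":[0,0,0],"rot":[0,0,0],"jaw":0},{"delta_pos":[0,0,0],"rot":[0,0,0],"jaw":0},{"delta_pos":[0,0,0],"rot":[0,0,0],"jaw":0}]'
```

```text
clock: 24.7
position: [580.4, -328.3, 106.3]
ee_rot: [0.012, -0.707, 0.707, -0.014]
contact_force: [0.9, 3.4, 2.3]
gripper_width: 13.0
clock: 25.53
position: [580.6, -328.5, 96.1]
ee_rot: [0.012, -0.706, 0.708, -0.015]
contact_force: [-5.1, 9.7, 20.2]
gripper_width: 13.0
```

```bash
python3 -m creep '[{"delta_pos":[0,0,0],"rot":[0,0.04,0],"jaw":0},{"delta_pos":[0,0,0],"rot":[0,0.08,0],"jaw":0},{"delta_pos":[0,0,0],"rot":[0,0.09,0],"jaw":0},{"delta_pos":[0,0,0],"rot":[0,0.09,0],"jaw":0},{"delta_pos":[0,0,0],"rot":[0,0.09,0],"jaw":0},{"delta_pos":[0,0,0],"rot":[0,0.09,0],"jaw":0},{"delta_pos":[0,0,0],"rot":[0,0.09,0],"jaw":0},{"delta_pos":[0,0,0],"rot":[0,0.09,0],"jaw":0},{"delta_pos":[0,0,0],"rot":[0,0.09,0],"jaw":0},{"delta_pos":[0,0,0],"rot":[0,0.09,0],"jaw":0}]'; python3 -m creep '[{"delta_pos":[0,0,0],"rot":[0,0.09,0],"jaw":0},{"delta_pos":[0,0,0],"rot":[0,0.09,0],"jaw":0},{"delta_pos":[0,0,0],"rot":[0,0.09,0],"jaw":0},{"delta_pos":[0,0,0],"rot":[0,0.09,0],"jaw":0},{"delta_pos":[0,0,0],"rot":[0,0.09,0],"jaw":0},{"delta_pos":[0,0,0],"rot":[0,0.09,0],"jaw":0},{"delta_pos":[0,0,0],"rot":[0,0.09,0],"jaw":0},{"delta_pos":[0,0,0],"rot":[0,0.09,0],"jaw":0},{"delta_pos":[0,0,0],"rot":[0,0.04,0],"jaw":0},{"delta_pos":[0,0,0],"rot":[0,0,0],"jaw":0}]';  python3 -c "
from h import *
p,R,s=tool();print(p,s['contact_force'],s['wrist_torque'],np.degrees(np.arctan2(R[1,2],R[0,2]))%360)"
```

```text
clock: 26.37
position: [580.1, -329.3, 96.2]
ee_rot: [-0.279, -0.65, 0.651, 0.276]
contact_force: [-4.4, 6.1, 20.7]
gripper_width: 12.8
clock: 27.2
position: [579.4, -329.4, 96.2]
ee_rot: [-0.499, -0.502, 0.503, 0.496]
contact_force: [-5.3, 7.2, 20.4]
gripper_width: 12.8
[ 579.35368313 -329.35361789   96.16197465] [-5.28359579  7.2022483  20.43142959] [2.24512119 2.08157036 0.52506442] 180.55163465589135
```

Turned to the stop; ease up, release, withdraw and look.

```bash
python3 -m creep '[{"delta_pos":[0,-3,0],"rot":[0,0,0],"jaw":0},{"delta_pos":[0,-3,0],"rot":[0,0,0],"jaw":0},{"delta_pos":[0,0,0],"rot":[0,0,0],"jaw":40},{"delta_pos":[0,0,0],"rot":[0,0,0],"jaw":40},{"delta_pos":[0,0,0],"rot":[0,0,0],"jaw":40},{"delta_pos":[0,-20,0],"rot":[0,0,0],"jaw":40},{"delta_pos":[0,-35,0],"rot":[0,0,0],"jaw":40},{"delta_pos":[0,-35,0],"rot":[0,0,0],"jaw":40},{"delta_pos":[0,-35,0],"rot":[0,0,0],"jaw":40},{"delta_pos":[0,-15,0],"rot":[0,0,0],"jaw":40}]'; python3 -m creep '[{"delta_pos":[0,-15,0],"rot":[0,0,0],"jaw":40},{"delta_pos":[0,-15,10],"rot":[0,0,0],"jaw":40},{"delta_pos":[-20,-15,15],"rot":[0,0,0],"jaw":40},{"delta_pos":[-20,0,15],"rot":[0,0,0],"jaw":40},{"delta_pos":[-20,0,10],"rot":[0,0,0],"jaw":40},{"delta_pos":[0,0,0],"rot":[0,0,0],"jaw":40},{"delta_pos":[0,0,0],"rot":[0,0,0],"jaw":40},{"delta_pos":[0,0,0],"rot":[0,0,0],"jaw":40},{"delta_pos":[0,0,0],"rot":[0,0,0],"jaw":40},{"delta_pos":[0,0,0],"rot":[0,0,0],"jaw":40}]'; python3 - <<'E'
from h import *
im=arm.get_image("wrist"); cv2.imwrite("pics/w8.png",im[:,:,::-1])
im=arm.get_image("side"); cv2.imwrite("pics/s8.png",cv2.resize(np.ascontiguousarray(im[90:310,130:430,::-1]),None,fx=2.6,fy=2.6,interpolation=cv2.INTER_CUBIC))
E
```

```text
clock: 28.03
position: [580.6, -330.2, 241.5]
ee_rot: [0.501, 0.502, -0.501, -0.495]
contact_force: [1.0, -0.5, 1.5]
gripper_width: 40.3
clock: 28.87
position: [529.8, -388.3, 280.8]
ee_rot: [-0.498, -0.502, 0.502, 0.498]
contact_force: [-0.4, -0.3, 0.4]
gripper_width: 40.0
```

View pics/w8.png

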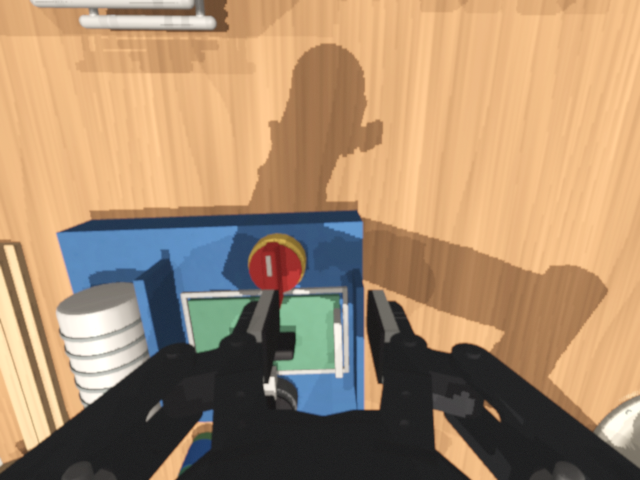

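View pics/s8.png

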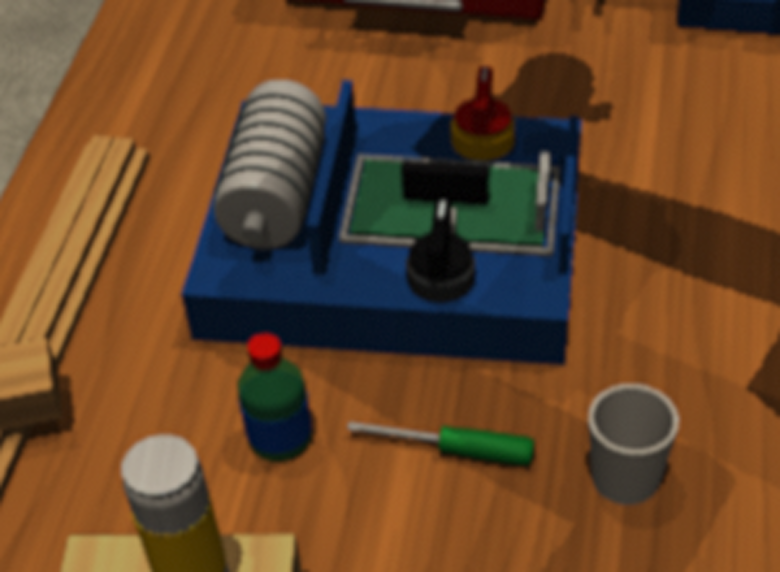

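```bash
python3 -c "
from bench import arm
print(arm.job_done())
s=arm.read_state();print(s['clock'],s['contact_force'])"
```

```text
the job is handed in; nothing more can be done
None
the job is handed in; nothing more can be done
```

The job is handed in, at about 29 s of the 72 s allowed. I gave no verdict-independent check of the catch depth of either knob; the rest is confirmed from pictures and force readings.

- **Cover out:** I took the cover under the shelf, the one of the two look-alikes farthest to the robot's right. I pulled it about 190 mm out by its lip, left it flat on the bench and let go.
- **Cover on:** I picked it up by its handle and laid it in the rim. Just above the rim, the gap at the far end was 3.5 mm and the sideways offset under 1 mm. The weight came off the arm at the height expected for lying on the deck.
- **Lock and reset knob:** I pressed each about 10 mm to the bottom, turned it clockwise to its stop (about 91° and 92°), eased it up and released it.

**Last checks:**
- **Wrist and side pictures:** Both show the cover flat inside the rim, the lock's tongue over it and both bars turned a quarter. The glue bottle, cup, screwdriver and spray can look undisturbed. The jar and tape roll are not in these last pictures.
- **Arm:** It is well clear and the force reading is about zero.
- **Not measured:** I did not measure the caught depth (about 6 mm) of either knob. I took it from the bars staying turned after release.
- **Disagreement:** The wrist camera and the arm disagreed by about 4 mm on where the lip lay. I therefore placed the cover by comparing cover and rim in the same pictures.

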